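Change the water filter's cartridges

ROBOT

A 6-joint arm with a two-finger parallel gripper is mounted at the origin on the work surface. World frame = base frame: x ahead of the robot, y to its left, z up, the work surface at z = 0. Lengths are in m, angles in degrees, forces in N, time in s.
With the tool pointing down it reaches from about 0.3 to 0.75 m from the base axis. Payload 8.5 kg.
Tool frame: the origin (TCP) lies midway between the tips of the shut fingers; the grasp point (between the pads) lies 19 mm behind it; z points along the fingers, y is the line along which they close (so a half turn about z gives the same grasp; the last joint's range is limited). The gripper opens to 85 mm and grips with 20 to 120 N. Pads are 22 mm wide; open, the fingers measure 114 mm over their backs; the gripper's body (76 mm by 85 mm) begins 54 mm behind the grasp point. The pads swing forward as they close: fully open they stand 13 mm farther back than shut.
Start: joints at [62.55, 21.807, 74.336, -0, 83.858, -12.336], TCP at [0.143, 0.531, 0.231] pointing down, gripper open.
Joint ranges: [-178.18, 178.18], [-50.72, 133.34], [12.68, 142.11], [-81.47, 261.47], [9.98, 163.14], [-165.26, 165.26]. Speed limits (degrees/s): [136.94, 136.94, 180, 180, 180, 180].

INTERFACE

Orientations are given as a 3x3 rotation matrix whose columns are the frame's x, y, z axes.
In Python, from rig import observe, optics, order, spotter gives the robot as it stands.
- The arm moves only by the tool move_arm, never from a script. Its argument "series" is text: rows parted by semicolons, each of 5 numbers parted by spaces: the shift along the tool's x, y, z in cm, then the turn about the tool's z in degrees, then the opening, from -1 (shut) to 1 (fully open). A call has 1 to 8 rows; each row is the pose to reach, as a shift and turn from the pose commanded when the call began, along the tool's axes at that moment; what a row does not reach only later rows make up. A row lasts 1/8 s, in which the tool goes at most 62.5 mm and 10.7 degrees, less where a joint would pass 70% of its speed; a pose out of reach is approached as far as the arm can. A call with a gripper value outside its range is refused whole. The fingers move at their own pace and stop on an object; "force" is the grip in N (left out, the last holds). Time passes only in rows, so rows that repeat a pose let the fingers close. It gives the time, the measured TCP pose, the force, the opening and the grip force at its end, in the units of the state.
- observe(): the state, without advancing time (a new reading comes with each control period).
- optics.get_image(name): name is "side" or "top" or "wrist"; returns a dict with "pixels" (480x640x3 uint8, blue, green, red), "camera_matrix" (3x3 intrinsics, pixels), "dist" ([k1, k2, p1, p2, k3] as OpenCV has them; the pictures are not rectified), "rvec" (rotation vector, rad) and "tvec" (3), from world to camera coordinates, as OpenCV has them. Camera axes: x right, y down, z forward; pixel columns grow to the right and rows downward; lengths in m; the calibration is good to about 2 mm. A picture is of the moment at which its call begins. There is no depth.
- order.close_job(): hands the job in; it is judged then, once.
Trained networks look in the newest picture that a camera, given by its name, has taken for a name from the list of things; names that differ only in an ending like _2 or _b are one class to them, and where a whole thing is asked for, a point or a joint stands for the part that bears it (a point fixed in the world has none). Each returns a list of dicts, best first, with "score" (0 to 1); they miss things now and then, are a little off and sometimes report something else, mostly with a low value. They report only what shows in the picture. A call takes as long as a camera call. They do not tell look-alikes from the thing itself.
- spotter.find_in(thing, camera): "point" ([x, y, z] in m, in world coordinates, good to about 4 mm: the middle of the surface that is visible of it).
- spotter.cut_out(thing, camera): "pixels" (480x640 bool, what is visible of it).
- spotter.mark_of(thing, camera): "point" ([x, y, z] in m, in world coordinates, good to about 4 mm: a listed point, or the origin of a listed thing).
The state is a dict: "time_s": time; "q": joint angles; "qvel": joint speeds; "joint_efforts": joint torques, N m; "position": TCP position; "tool_rot": TCP orientation; "ft_force": force on the tool from outside, world axes, zero at the start; "wrist_torque": the same for the moment, N m; "grip_width": finger opening in m; "gripper_force": force on a finger pad.
Only numpy, scipy, OpenCV 4.12 (cv2) and the standard library are available. Lean on these libraries where they do the work, as an engineer would, in place of code of your own. Each camera call takes 0.05 s, during which the arm holds its last target. There are 200 camera calls.

TASK

Change the cartridges of the water filter: pull its tray out to the stop, take out the used cartridges you find on its ports and put them in the steel waste caddy, push every new cartridge from the worktop down over a port of its own size (wide on wide, slim on slim) until it sits fully home, and then push the tray fully shut. Do not knock over the steel shaker or the glass tumbler.

Things in the scene. Friction and masses are not known exactly. Their poses are not given: they have to be found in the camera images.
- unit: water filter unit: fixed low housing with a steel top, 250 deep (x), 300 wide (y), 105 high, closed but for its front; a jug and a small tap stand on its top from 120 mm behind the front face. Origin at worktop height under the middle of the front face; x points into the unit, away from the front, z up. The tray comes out along -x
- tray (a joint): pull-out filter tray: 0 shut, 0.150 at its stop (m); starts shut. Wooden front panel 12 mm thick, 296 wide, top 90 mm up; shut, its outer face is in the plane of the unit's origin. Tray floor 20 mm up, side and rear rims 36 mm up. The four ports stand in a row across it, 64 mm behind the panel's inner face; with the tray at its stop the row is 74 mm in front of the housing
- handle (a point): middle of the tray's handle: a black bar 130 mm long across the front (unit's y), 10 x 10 mm in section, 80 mm above the worktop, its middle 45 mm in front of the panel (40 mm free gap behind it), carried by two arms 55 mm either side of the middle; moves with the tray
- port_wide_a (a point): top centre of the ring shoulder on which a wide cartridge's lower end sits, round the foot of the outer wide port, 94 mm to the unit's +y side; z up; moves with the tray. The steel port stands 28 mm above it (28 mm across, its top 8 mm coned to 10 mm less)
- port_wide_b (a point): top centre of the ring shoulder on which a wide cartridge's lower end sits, round the foot of the inner wide port, 28 mm to the unit's +y side; z up; moves with the tray. The steel port stands 28 mm above it (28 mm across, its top 8 mm coned to 10 mm less)
- port_slim_a (a point): top centre of the ring shoulder on which a slim cartridge's lower end sits, round the foot of the inner slim port, 34 mm to the unit's -y side; z up; moves with the tray. The steel port stands 28 mm above it (18 mm across, its top 8 mm coned to 10 mm less)
- port_slim_b (a point): top centre of the ring shoulder on which a slim cartridge's lower end sits, round the foot of the outer slim port, 94 mm to the unit's -y side; z up; moves with the tray. The steel port stands 28 mm above it (18 mm across, its top 8 mm coned to 10 mm less)
- wide_1: new wide filter cartridge: a rigid white sleeve with grey end bands, open at both ends and alike either way up, 56 mm outside, 31 mm bore, 50 mm long, 110 g; origin at the middle of its length on its axis, z along its axis. Starts upright on the worktop; may be absent
- wide_2: new wide filter cartridge: a rigid white sleeve with grey end bands, open at both ends and alike either way up, 56 mm outside, 31 mm bore, 50 mm long, 110 g; origin at the middle of its length on its axis, z along its axis. Starts upright on the worktop; may be absent
- slim_1: new slim filter cartridge: a rigid white sleeve with grey end bands, open at both ends and alike either way up, 44 mm outside, 21 mm bore, 50 mm long, 70 g; origin at the middle of its length on its axis, z along its axis. Starts upright on the worktop; may be absent
- slim_2: new slim filter cartridge: a rigid white sleeve with grey end bands, open at both ends and alike either way up, 44 mm outside, 21 mm bore, 50 mm long, 70 g; origin at the middle of its length on its axis, z along its axis. Starts upright on the worktop; may be absent
- used_wide_1: used wide filter cartridge: a rigid stained tan sleeve with grey end bands, open at both ends and alike either way up, 56 mm outside, 31 mm bore, 50 mm long, 110 g; origin at the middle of its length on its axis, z along its axis. Starts on port_wide_a in the shut tray; may be absent
- used_wide_2: used wide filter cartridge: a rigid stained tan sleeve with grey end bands, open at both ends and alike either way up, 56 mm outside, 31 mm bore, 50 mm long, 110 g; origin at the middle of its length on its axis, z along its axis. Starts on port_wide_b in the shut tray; may be absent
- used_slim_1: used slim filter cartridge: a rigid stained tan sleeve with grey end bands, open at both ends and alike either way up, 44 mm outside, 21 mm bore, 50 mm long, 70 g; origin at the middle of its length on its axis, z along its axis. Starts on port_slim_a in the shut tray; may be absent
- used_slim_2: used slim filter cartridge: a rigid stained tan sleeve with grey end bands, open at both ends and alike either way up, 44 mm outside, 21 mm bore, 50 mm long, 70 g; origin at the middle of its length on its axis, z along its axis. Starts on port_slim_b in the shut tray; may be absent
- caddy: fixed open steel waste caddy left of the tray, 130 (x) x 160 (y) x 60 mm high, 4 mm walls; origin at the centre of its underside, z up
- shaker: small steel shaker standing among the cartridges, 34 mm across, 50 mm high; origin at the centre of its underside; leave it standing
- tumbler: drinking glass standing on the worktop, 68 mm across, 100 mm high; origin at the centre of its underside; leave it standing
There are look-alikes about, which are no part of the job. What is shaped like the wide_2 but green or pink is not meant.

How it is judged (in metres and radians):
On the way, in this order (a step that is already met when the one before it is completed fails the run):
1. the tray is pulled out to its stop (value of joint tray above 0.144 m), for 0.2 s.
2. with the tray still out (over 110 mm), every new cartridge is fully home on a port of its size and every used one is in the caddy (((horizontal distance between wide_1 and port_wide_a below 0.005 m and z of wide_1 in the frame of port_wide_a between 0.021 and 0.029 m) or (horizontal distance between wide_1 and port_wide_b below 0.005 m and z of wide_1 in the frame of port_wide_b between 0.021 and 0.029 m)) and angle between the z axis of each of wide_1, wide_2, slim_1, slim_2 and the z axis of unit, either way round below 0.12 rad and ((horizontal distance between wide_2 and port_wide_a below 0.005 m and z of wide_2 in the frame of port_wide_a between 0.021 and 0.029 m) or (horizontal distance between wide_2 and port_wide_b below 0.005 m and z of wide_2 in the frame of port_wide_b between 0.021 and 0.029 m)) and ((horizontal distance between slim_1 and port_slim_a below 0.005 m and z of slim_1 in the frame of port_slim_a between 0.021 and 0.029 m) or (horizontal distance between slim_1 and port_slim_b below 0.005 m and z of slim_1 in the frame of port_slim_b between 0.021 and 0.029 m)) and ((horizontal distance between slim_2 and port_slim_a below 0.005 m and z of slim_2 in the frame of port_slim_a between 0.021 and 0.029 m) or (horizontal distance between slim_2 and port_slim_b below 0.005 m and z of slim_2 in the frame of port_slim_b between 0.021 and 0.029 m)) and x of used_wide_1 in the frame of caddy between -0.06 and 0.06 m and y of used_wide_1 in the frame of caddy between -0.075 and 0.075 m and z of each of used_wide_1, used_wide_2, used_slim_1, used_slim_2 in the frame of caddy below 0.055 m and linear speed of each of used_wide_1, used_wide_2, used_slim_1, used_slim_2 below 0.05 m/s and x of used_wide_2 in the frame of caddy between -0.06 and 0.06 m and y of used_wide_2 in the frame of caddy between -0.075 and 0.075 m and x of used_slim_1 in the frame of caddy between -0.06 and 0.06 m and y of used_slim_1 in the frame of caddy between -0.075 and 0.075 m and x of used_slim_2 in the frame of caddy between -0.06 and 0.06 m and y of used_slim_2 in the frame of caddy between -0.075 and 0.075 m and value of joint tray above 0.11 m), for 0.3 s.
At the end, for the whole second after the job is handed in: Every used cartridge is inside the caddy; every new cartridge is on a port of its own size, one to a port, centred within 5 mm, its lower end within 4 mm of the shoulder, upright within 7 degrees, all at rest; the tray is shut within 7 mm (((horizontal distance between wide_1 and port_wide_a below 0.005 m and z of wide_1 in the frame of port_wide_a between 0.021 and 0.029 m) or (horizontal distance between wide_1 and port_wide_b below 0.005 m and z of wide_1 in the frame of port_wide_b between 0.021 and 0.029 m)) and angle between the z axis of each of wide_1, wide_2, slim_1, slim_2 and the z axis of unit, either way round below 0.12 rad and ((horizontal distance between wide_2 and port_wide_a below 0.005 m and z of wide_2 in the frame of port_wide_a between 0.021 and 0.029 m) or (horizontal distance between wide_2 and port_wide_b below 0.005 m and z of wide_2 in the frame of port_wide_b between 0.021 and 0.029 m)) and ((horizontal distance between slim_1 and port_slim_a below 0.005 m and z of slim_1 in the frame of port_slim_a between 0.021 and 0.029 m) or (horizontal distance between slim_1 and port_slim_b below 0.005 m and z of slim_1 in the frame of port_slim_b between 0.021 and 0.029 m)) and ((horizontal distance between slim_2 and port_slim_a below 0.005 m and z of slim_2 in the frame of port_slim_a between 0.021 and 0.029 m) or (horizontal distance between slim_2 and port_slim_b below 0.005 m and z of slim_2 in the frame of port_slim_b between 0.021 and 0.029 m)) and x of used_wide_1 in the frame of caddy between -0.06 and 0.06 m and y of used_wide_1 in the frame of caddy between -0.075 and 0.075 m and z of each of used_wide_1, used_wide_2, used_slim_1, used_slim_2 in the frame of caddy below 0.055 m and linear speed of each of used_wide_1, used_wide_2, used_slim_1, used_slim_2 below 0.05 m/s and x of used_wide_2 in the frame of caddy between -0.06 and 0.06 m and y of used_wide_2 in the frame of caddy between -0.075 and 0.075 m and x of used_slim_1 in the frame of caddy between -0.06 and 0.06 m and y of used_slim_1 in the frame of caddy between -0.075 and 0.075 m and x of used_slim_2 in the frame of caddy between -0.06 and 0.06 m and y of used_slim_2 in the frame of caddy between -0.075 and 0.075 m and value of joint tray below 0.007 m and linear speed of each of wide_1, wide_2, slim_1, slim_2 below 0.03 m/s); the robot touches nothing.
It fails at once if the shaker is knocked over (tipped more than 40 degrees) (angle between shaker's own z axis and vertical above 0.7 rad).
It fails at once if the tumbler is knocked over (tipped more than 40 degrees) (angle between tumbler's own z axis and vertical above 0.7 rad).
Of used_wide_1, used_wide_2, used_slim_1, used_slim_2 only 1 to 2 are there at a start; the rules pass over those that are not, and their reading is None.
Of wide_1, wide_2, slim_1, slim_2 only 3 to 4 are there at a start; the rules pass over those that are not, and their reading is None.
At some moment in a run one of wide_1, wide_2, slim_1, slim_2 may be knocked a few centimetres aside while the robot is not near it.
It also fails if it takes over 210 s, if anything falls off the work surface, if the arm or the gripper's body presses on something with over 40 N, if the wrist force passes 120 N, or if a joint passes its speed limit or range.

## Working session

There is one attempt and no reset: what is moved stays moved. The work goes in short steps, Python scripts to look and compute and a tool call to move; the robot and the scene stay as the last step left them, time stands still between calls to the robot, and variables do not carry over. Pictures are saved under pics/ and viewed, at most 14 in all, crops included, and the job is handed in when it is done.

Besides the shell and the picture viewer there is one more tool, called after ">>>" as name(argument=value, ...) on one line, values as JSON. move_arm: Moves the arm, as the interface text tells. Its arguments: {"type":"object","properties":{"series":{"type":"string"},"force":{"type":"number"}},"required":["series"]}

```bash
mkdir -p pics; ls; cat > h.py <<'E'
import numpy as np, cv2
from rig import observe, optics, order, spotter
def snap(cam,fn,crop=None,scale=1):
    im=optics.get_image(cam); p=im["pixels"]
    if crop: x0,y0,x1,y1=crop; p=p[y0:y1,x0:x1]
    if scale!=1: p=cv2.resize(p,None,fx=scale,fy=scale,interpolation=cv2.INTER_CUBIC)
    cv2.imwrite("pics/"+fn,p); return im
def ray(im,uv,z):
    K,d=np.array(im["camera_matrix"]),np.array(im["dist"])
    R=cv2.Rodrigues(np.array(im["rvec"]))[0]; t=np.array(im["tvec"]).ravel()
    n=cv2.undistortPoints(np.array([[uv]],float),K,d).ravel()
    o=-R.T@t; v=R.T@np.array([n[0],n[1],1]); return o+v*(z-o[2])/v[2]
def proj(im,P):
    return cv2.projectPoints(np.array(P,float).reshape(-1,3),np.array(im["rvec"]),np.array(im["tvec"]),np.array(im["camera_matrix"]),np.array(im["dist"]))[0].reshape(-1,2)
E
python3 - <<'E'
from h import *
snap("top","t1.png");snap("side","s1.png")
s=observe();print(s)
for c in["top","side"]:
  for n in["unit","tray","handle","port_wide_a","port_wide_b","port_slim_a","port_slim_b","wide_1","slim_1","used_wide_1","used_slim_1","caddy","shaker","tumbler"]:
    print(c,n,[(np.round(r["point"],3).tolist(),round(r["score"],2)) for r in spotter.mark_of(n,c)])
E
```

```text
pics
{'time_s': 0.1, 'q': array([ 6.25486842e+01,  2.18387442e+01,  7.43785860e+01,  1.23517514e-03,
        8.38589131e+01, -1.23357875e+01]), 'qvel': array([-0.00041564, -0.12201032, -0.17008029,  0.07894284, -0.01118455,
       -0.02963057]), 'joint_efforts': array([ 3.95718773e-03, -4.49214399e+01, -2.31656295e+01, -2.18813470e-04,
        3.65714026e-03, -4.56240059e-05]), 'position': array([0.14329695, 0.53073845, 0.23076914]), 'tool_rot': array([[-9.65401292e-01,  2.60767992e-01, -6.32465212e-04],
       [ 2.60768580e-01,  9.65400630e-01, -1.17098356e-03],
       [ 3.05227284e-04, -1.29539609e-03, -9.99999114e-01]]), 'ft_force': array([-0.12910015,  0.3102968 ,  0.27342815]), 'wrist_torque': array([ 0.00578318, -0.01361523,  0.02884904]), 'gripper_force': 0.0, 'grip_width': 0.08525044427962901}
top unit [([0.611, 0.108, 0.002], 0.88)]Traceback (most recent call last):
  File "<stdin>", line 6, in <module>
ValueError: it knows: caddy, handle, port_slim, port_wide, shaker, slim, tumbler, unit, used_slim, used_wide, wide
```

```bash
python3 - <<'E'
from h import *
for c in["top","side"]:
  for n in["unit","handle","port_wide","port_slim","wide","slim","used_wide","used_slim","caddy","shaker","tumbler"]:
    print(c,n,[(np.round(r["point"],3).tolist(),round(r["score"],2)) for r in spotter.mark_of(n,c)])
E
```

```text
top unit [([0.611, 0.108, 0.002], 0.88)]
top handle [([0.564, 0.095, 0.082], 0.86)]
top port_wide []
top port_slim []
top wide [([0.461, -0.168, 0.03], 0.85), ([0.367, -0.275, 0.022], 0.74), ([0.448, -0.338, 0.024], 0.66), ([0.527, -0.412, 0.028], 0.6)]
top slim [([0.568, -0.199, 0.028], 0.6)]
top used_wide []
top used_slim []
top caddy [([0.442, 0.331, -0.003], 0.75)]
top shaker [([0.528, -0.264, 0.002], 0.49)]
top tumbler [([0.68, -0.113, -0.002], 0.85)]
side unit [([0.611, 0.105, 0.0], 0.61)]
side handle [([0.566, 0.097, 0.082], 0.57)]
side port_wide []
side port_slim []
side wide [([0.29, -0.339, 0.025], 0.95), ([0.453, -0.339, 0.023], 0.81), ([0.458, -0.173, 0.021], 0.64), ([0.36, -0.282, 0.021], 0.59)]
side slim [([0.573, -0.195, 0.023], 0.83), ([0.606, 0.104, 0.001], 0.6)]
side used_wide []
side used_slim [([0.443, 0.329, -0.001], 0.36)]
side caddy [([0.442, 0.326, -0.001], 0.68)]
side shaker [([0.451, -0.338, 0.02], 0.58), ([0.527, -0.264, -0.001], 0.56)]
side tumbler [([0.68, -0.11, 0.001], 0.96)]
```

View pics/t1.png

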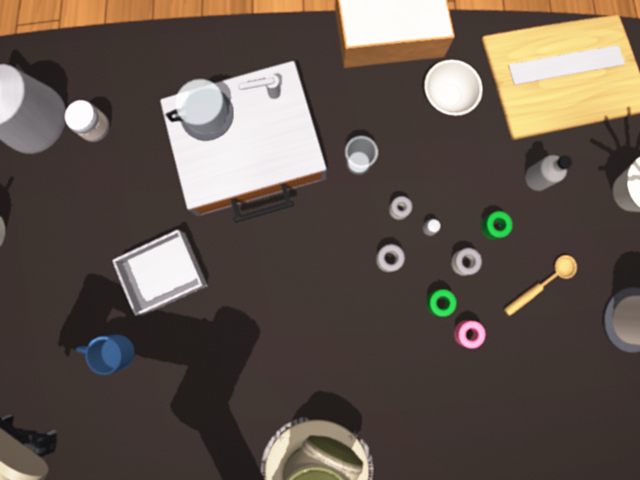

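View pics/s1.png

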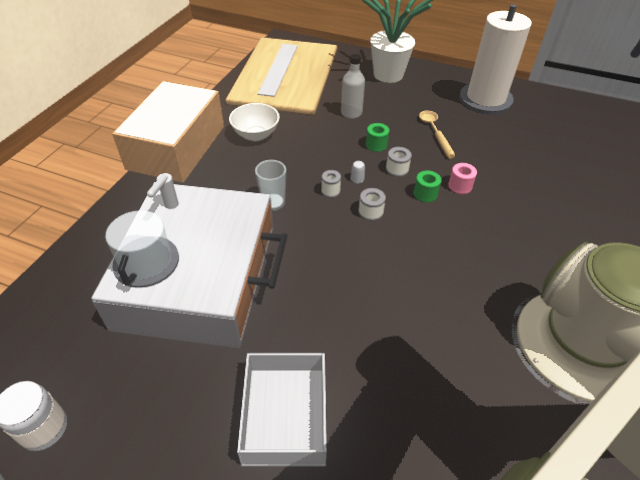

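The top view shows the unit at (245,140) and its handle at (263,205). The caddy is at (160,270) and the tumbler at (361,154).

Candidates by pixel in the top view:
- Grey-white rings: wide at (390,258), wide at (466,261), slim at (401,207).
- Shaker: (432,226).
- Look-alikes: green at (498,224), green at (442,303), pink at (471,334).

I choose the three grey-white ones and will check them in a close crop.

```bash
cat >> h.py <<'E'
from scipy.optimize import least_squares
def cyl_fit(im,mask,x0,r,z0,z1):
    a=np.linspace(0,2*np.pi,48,endpoint=False)
    def hullmask(p):
        P=[[p[0]+r*np.cos(t),p[1]+r*np.sin(t),z] for t in a for z in(z0,z1)]
        h=cv2.convexHull(proj(im,P).astype(np.float32)); m=cv2.moments(h); return np.array([m["m10"]/m["m00"],m["m01"]/m["m00"]])
    h=cv2.convexHull(np.argwhere(mask)[:,::-1].astype(np.float32)); m=cv2.moments(h); c=np.array([m["m10"]/m["m00"],m["m01"]/m["m00"]])
    return least_squares(lambda p:hullmask(p)-c,x0[:2],diff_step=1e-3).x
E
python3 - <<'E'
from h import *
im=snap("top","t2.png",(150,50,550,350),2)
ims=optics.get_image("side")
for n,r in[("wide",.028),("slim",.022),("shaker",.017)]:
  for c,i in(("top",im),("side",ims)):
    for m in spotter.cut_out(n,c):
      px=np.argwhere(m["pixels"]); 
      if len(px)<20: continue
      u=px.mean(0)[::-1]; p0=ray(i,u,.03); col=i["pixels"][m["pixels"]].mean(0).round()
      print(n,c,round(m["score"],2),u.round(),len(px),cyl_fit(i,m["pixels"],p0,r,0,.05).round(4),col)
E
```

```text
wide top 0.77 [390. 258.] 547 [ 0.4607 -0.1716] [168. 165. 175.]
wide top 0.77 [465. 262.] 557 [ 0.4476 -0.3369] [160. 159. 168.]
wide top 0.69 [441. 303.] 572 [ 0.3612 -0.2794] [ 69. 174.  39.]
wide top 0.69 [469. 334.] 576 [ 0.2915 -0.3383] [178. 144. 219.]
wide side 0.94 [372. 204.] 724 [ 0.4596 -0.175 ] [139. 145. 149.]
wide side 0.94 [427. 185.] 697 [ 0.3593 -0.284 ] [ 64. 126.  53.]
wide side 0.64 [462. 177.] 665 [ 0.2897 -0.3432] [136. 115. 186.]
wide side 0.61 [399. 161.] 605 [ 0.4455 -0.3432] [136. 143. 146.]
wide side 0.56 [377. 136.] 533 [ 0.5254 -0.4195] [ 64. 127.  52.]
slim top 0.75 [400. 208.] 356 [ 0.5701 -0.1979] [167. 166. 176.]
slim side 0.93 [331. 183.] 504 [ 0.568 -0.202] [134. 140. 144.]
slim side 0.24 [259. 269.] 1926 [0.6029 0.0934] [ 66.  79. 100.]
shaker top 0.69 [431. 227.] 215 [ 0.5259 -0.2648] [185. 183. 187.]
shaker top 0.23 [258. 198.] 1281 [0.5979 0.1066] [42. 60. 91.]
shaker side 0.58 [358. 172.] 270 [ 0.5253 -0.2661] [148. 148. 150.]
```

View pics/t2.png

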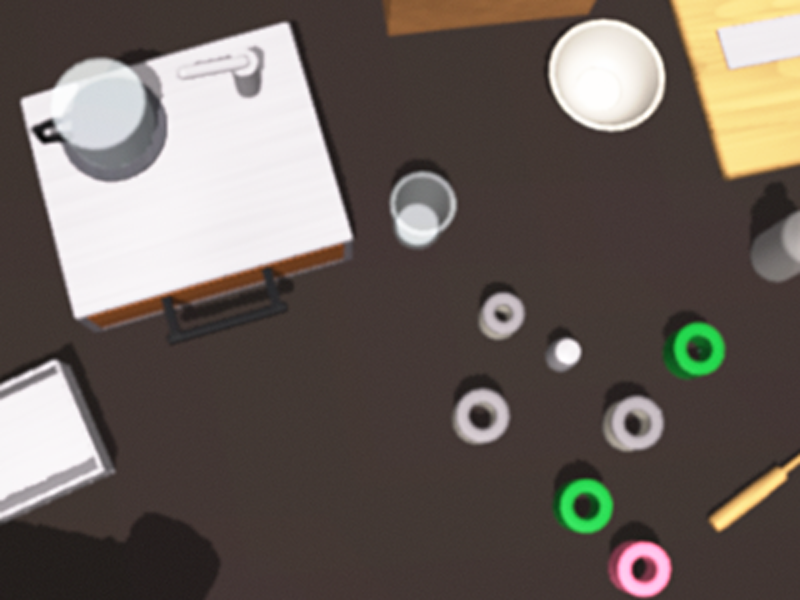

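The crop confirms the choice: the grey-white rings are at crop (482,416), (634,424) and (502,316), with the shaker at (565,352). The unit's top corners are at crop (22,100), (290,22), (352,240) and (78,320). Next comes the unit's yaw.

```bash
python3 - <<'E'
from h import *
im=optics.get_image("top")
C=[ray(im,(u/2+150,v/2+50),.105)[:2] for u,v in[(22,100),(290,22),(352,240),(78,320)]]
a,b,c,d=C
for p,q in((d,c),(a,b),(d,a),(c,b)): v=q-p; print(np.linalg.norm(v).round(4),np.degrees(np.arctan2(v[1],v[0])).round(2))
print("front mid",((c+d)/2).round(4))
h=[ray(im,(u/2+150,v/2+50),.085)[:2] for u,v in[(170,339),(286,307)]]
print(h,(h[0]+h[1])/2,np.degrees(np.arctan2(*(h[1]-h[0])[::-1])))
K=[ray(im,uv,.06)[:2].round(3) for uv in[(113,264),(181,231),(207,285),(137,314)]];print(K)
E
```

```text
0.2955 -75.38
0.2998 -75.53
0.2499 14.63
0.2492 13.64
front mid [0.6047 0.1045]
[array([0.54729296, 0.15436632]), array([0.57722013, 0.03226596])] [0.56225654 0.09331614] -76.22812847528921
[array([0.463, 0.427]), array([0.53 , 0.275]), array([0.413, 0.22 ]), array([0.354, 0.374])]
```

```bash
cat >> h.py <<'E'
UX=np.array([.9686,.2487]); UY=np.array([-.2487,.9686])
def go(x,y,z,yaw=None):
    s=observe(); R=s["tool_rot"]; d=np.array([x,y,z])-s["position"]; v=R.T@d*100
    cur=np.degrees(np.arctan2(R[1,1],R[0,1])); t=0 if yaw is None else (cur-yaw+90)%180-90
    print("row",v.round(2),"turn",round(t,1),"nrows",round(np.linalg.norm(v)/6.25,1),"alt yaw q1,q6",s["q"][[0,5]].round(0),"t",s["time_s"],"z",s["position"].round(4))
E
python3 -c "
from h import *
go(.564,.095,.15,14.4)"
```

```text
row [-51.97 -31.12   8.13] turn 60.5 nrows 9.8 alt yaw q1,q6 [ 63. -12.] t 1.7 z [0.1434 0.5309 0.2313]
```

>>> move_arm(series="-52 -31.1 8.1 60.5 -0.06;-52 -31.1 8.1 60.5 -0.06;-52 -31.1 8.1 60.5 -0.06;-52 -31.1 8.1 60.5 -0.06;-52 -31.1 8.1 60.5 -0.06;-52 -31.1 8.1 60.5 -0.06;-52 -31.1 8.1 60.5 -0.06;-52 -31.1 8.1 60.5 -0.06", force=60)

```text
time_s: 2.7
position: [0.489, 0.1728, 0.165]
tool_rot: [[-0.248, 0.969, 0.001], [0.969, 0.248, 0.0], [0.0, 0.001, -1.0]]
ft_force: [0.7, 1.3, 0.1]
grip_width: 0.0402
gripper_force: 0.0
```

```bash
python3 -c "
from h import *
go(.564,.095,.15,14.4)"
```

```text
row [-9.39  5.33  1.5 ] turn -0.0 nrows 1.7 alt yaw q1,q6 [ 6. -8.] t 2.7 z [0.489  0.1728 0.165 ]
```

>>> move_arm(series="-9.4 5.3 1.5 0 -0.06;-9.4 5.3 1.5 0 -0.06;-9.4 5.3 5.5 0 -0.06;-9.4 5.3 10.1 0 -0.06;-9.4 5.3 10.1 0 -0.06;-9.4 5.3 10.1 0 -1;-9.4 5.3 10.1 0 -1;-9.4 5.3 10.1 0 -1")

```text
time_s: 3.7
position: [0.5631, 0.0967, 0.0656]
tool_rot: [[-0.249, 0.969, 0.003], [0.969, 0.249, -0.0], [-0.001, 0.003, -1.0]]
ft_force: [-0.3, 0.7, 6.6]
grip_width: 0.0085
gripper_force: 59.5
```

>>> move_arm(series="0 -2 0 0 -1;0 -5 0 0 -1;0 -8 0 0 -1;0 -11 0 0 -1;0 -13.5 0 0 -1;0 -15 0 0 -1;0 -15.3 0 0 -1;0 -15.3 0 0 -1")

```text
time_s: 4.7
position: [0.418, 0.0594, 0.0656]
tool_rot: [[-0.247, 0.969, 0.01], [0.969, 0.247, 0.002], [-0.001, 0.011, -1.0]]
ft_force: [11.7, 11.8, 0.5]
grip_width: 0.0087
gripper_force: 62.6
```

```bash
python3 - <<'E'
from h import *
snap("top","t3.png",(150,50,550,350),2)
s=observe();print(s["position"],s["ft_force"],s["grip_width"])
for c in["top","side"]:
  for n in["unit","handle","port_wide","port_slim","used_wide","used_slim","caddy","wide","slim"]:
    print(c,n,[(np.round(r["point"],3).tolist(),round(r["score"],2)) for r in spotter.mark_of(n,c)])
E
```

```text
[0.4179433  0.05934559 0.06563724] [12.11677732 11.12184494  0.70317038] 0.00825785983909079
top unit []
top handle []
top port_wide [([0.53, 0.116, 0.026], 0.96), ([0.51, 0.177, 0.022], 0.66)]
top port_slim [([0.541, 0.055, 0.021], 0.77), ([0.552, -0.005, 0.02], 0.73)]
top used_wide []
top used_slim [([0.547, 0.046, 0.044], 0.71)]
top caddy [([0.44, 0.333, -0.005], 0.83), ([0.544, 0.052, 0.026], 0.53)]
top wide [([0.46, -0.169, 0.028], 0.96), ([0.367, -0.279, 0.025], 0.83), ([0.288, -0.339, 0.025], 0.79), ([0.525, -0.41, 0.026], 0.77), ([0.449, -0.339, 0.024], 0.73)]
top slim [([0.571, -0.197, 0.025], 0.64)]
side unit [([0.609, 0.103, -0.001], 0.78)]
side handle [([0.566, 0.094, 0.079], 0.96), ([0.451, -0.339, 0.023], 0.47)]
side port_wide [([0.44, 0.324, -0.002], 0.56)]
side port_slim []
side used_wide []
side used_slim [([0.611, 0.107, -0.001], 0.69)]
side caddy [([0.441, 0.329, 0.0], 0.62)]
side wide [([0.364, -0.283, 0.021], 0.9), ([0.29, -0.341, 0.023], 0.87), ([0.526, -0.411, 0.026], 0.79), ([0.448, -0.337, 0.022], 0.74), ([0.459, -0.174, 0.023], 0.71)]
side slim [([0.57, -0.199, 0.024], 0.62)]
```

View pics/t3.png

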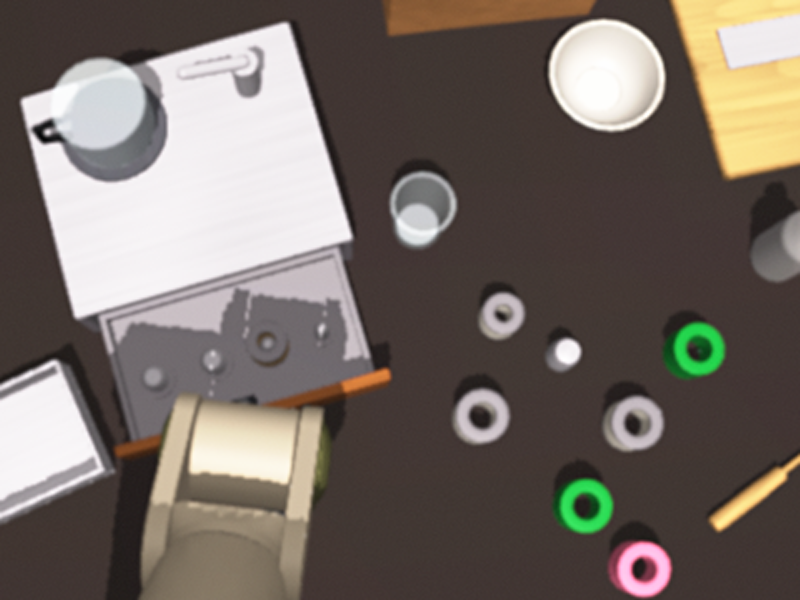

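The tray is out 149.8 mm. There is one used cartridge, a slim one on port_slim_a at crop (267,342). The other three ports, at (152,378), (213,362) and (321,332), are empty.

>>> move_arm(series="0 0 0 0 -0.06;0 0 0 0 -0.06;0 0 -4 0 -0.06;0 0 -8 0 0.1;-3.6 6 -8 0 0.41;-3.6 12 -8 0 0.41;-3.6 12 -8 0 0.41")

```text
time_s: 6.52
position: [0.5418, 0.0535, 0.1434]
tool_rot: [[-0.249, 0.969, 0.001], [0.969, 0.249, -0.0], [-0.0, 0.0, -1.0]]
ft_force: [-1.2, -0.2, 0.6]
grip_width: 0.0604
gripper_force: 0.0
```

```bash
cat >> h.py <<'E'
def port(off,ux=.5400,uy=-.0482): return UX*ux+UY*(uy+off)
E
python3 - <<'E'
from h import *
im=snap("wrist","w1.png"); s=observe()
p=port(-.034); go(*p,.044,14.4)
u=proj(im,[[*p,.075]]);print(p,u)
for n in["port_wide","port_slim","used_slim","handle"]:
    print(n,[(np.round(r["point"],3).tolist(),round(r["score"],2)) for r in spotter.mark_of(n,"wrist")])
E
```

```text
row [0.02 0.36 9.93] turn 0.0 nrows 1.6 alt yaw q1,q6 [ -7. -21.] t 6.575 z [0.5402 0.0536 0.1433]
[0.54348714 0.05467908] [[322.11932566 256.59679104]]
port_wide [([0.529, 0.115, 0.024], 0.9), ([0.516, 0.178, 0.021], 0.57)]
port_slim [([0.561, -0.006, 0.024], 0.71)]
used_slim [([0.541, 0.052, 0.044], 0.86)]
handle [([0.42, 0.059, 0.08], 0.76), ([0.545, 0.053, 0.048], 0.68)]
```

View pics/w1.png

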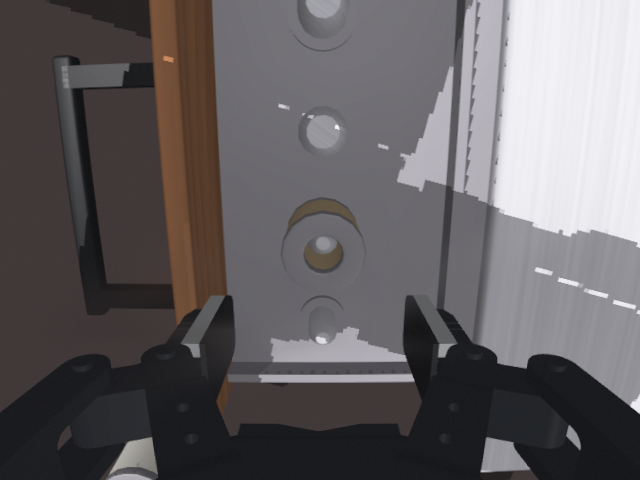

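The wrist view shows the used slim cartridge at (323,253), wide_b at (323,131), wide_a at (323,5) and slim_b's top near (322,338). The predicted top of the used cartridge, (322,257), agrees with this. I grasp it now.

>>> move_arm(series="0 0.3 5 0 0.41;0 0.3 9.9 0 0.41;0 0.3 9.9 0 0.41;0 0.3 9.9 0 -1;0 0.3 9.9 0 -1;0 0.3 9.9 0 -1;0 0.3 9.9 0 -1")

```text
time_s: 7.65
position: [0.5433, 0.0541, 0.0473]
tool_rot: [[-0.249, 0.969, 0.004], [0.969, 0.249, -0.001], [-0.002, 0.004, -1.0]]
ft_force: [-1.1, -0.3, 8.7]
grip_width: 0.0428
gripper_force: 61.6
```

```bash
python3 - <<'E'
from h import *
im=optics.get_image("wrist")
s=observe();print(s["position"],s["grip_width"])
print(s["position"][:2]@UX,s["position"][:2]@UY)
E
```

```text
[0.54328397 0.05409388 0.0473138 ] 0.042480593157226104
0.5396779992064702 -0.08271939176186985
```

>>> move_arm(series="0 0 -3 0 -1;0 0 -7 0 -1;0 0 -9.5 0 -1;8 -1 -9.5 0 -1;15 -2 -9.5 0 -1;21 -3 -9.5 0 -1;26 -3 -9.5 0 -1;29 -3 -9.5 0 -1")

```text
time_s: 8.7
position: [0.44, 0.3301, 0.1414]
tool_rot: [[-0.25, 0.968, 0.002], [0.968, 0.25, 0.001], [0.001, 0.002, -1.0]]
ft_force: [1.1, -1.0, -1.3]
grip_width: 0.0426
gripper_force: 62.3
```

```bash
python3 - <<'E'
from h import *
s=observe();print(s["grip_width"],s["ft_force"]); go(.442,.329,.036,14.4)
E
```

```text
0.04261815288499955 [ 1.05828424 -0.97553154 -1.29771159]
row [-0.16  0.15 10.54] turn 0.1 nrows 1.7 alt yaw q1,q6 [25. 10.] t 8.7 z [0.44   0.3301 0.1414]
```

>>> move_arm(series="0 0 5 0 -1;0 0 9 0 -1;0 0 10.5 0 -1;0 0 10.5 0 -1;0 0 10.5 0 0.35;0 0 10.5 0 0.35;0 0 5 0 0.35;0 0 0 0 0.35")

```text
time_s: 9.7
position: [0.4412, 0.3277, 0.1424]
tool_rot: [[-0.248, 0.969, 0.001], [0.969, 0.248, 0.0], [0.0, 0.001, -1.0]]
ft_force: [0.6, 0.1, 0.2]
grip_width: 0.0576
gripper_force: 0.0
```

```bash
python3 - <<'E'
from h import *
it=snap("top","t4.png");i2=optics.get_image("side");snap("wrist","w2.png",scale=.5)
for c in["top","side","wrist"]:
  for n in["used_slim","wide","slim"]:
    print(c,n,[(np.round(r["point"],3).tolist(),round(r["score"],2)) for r in spotter.mark_of(n,c)])
for n,r in[("wide",.028),("slim",.022)]:
  for c,i in(("top",it),("side",i2)):
    for m in spotter.cut_out(n,c):
      px=np.argwhere(m["pixels"]); 
      if len(px)<20: continue
      u=px.mean(0)[::-1]; p0=ray(i,u,.03); col=i["pixels"][m["pixels"]].mean(0)
      if np.ptp(col)<30: print(n,c,round(m["score"],2),u.round(),len(px),cyl_fit(i,m["pixels"],p0,r,0,.05).round(4))
E
```

```text
top used_slim [([0.447, 0.324, 0.026], 0.88)]
top wide [([0.288, -0.341, 0.024], 0.92), ([0.524, -0.412, 0.025], 0.81), ([0.45, -0.337, 0.024], 0.77), ([0.462, -0.17, 0.026], 0.74), ([0.366, -0.277, 0.024], 0.56)]
top slim [([0.571, -0.199, 0.024], 0.92), ([0.682, -0.115, 0.0], 0.35)]
side used_slim [([0.446, 0.326, 0.029], 0.94)]
side wide [([0.452, -0.341, 0.021], 0.88), ([0.529, -0.415, 0.026], 0.82)]
side slim [([0.568, -0.198, 0.023], 0.49)]
wrist used_slim [([0.44, 0.329, 0.025], 0.65)]
wrist wide []
wrist slim []
wide top 0.86 [466. 262.] 563 [ 0.4479 -0.3381]
wide top 0.83 [390. 258.] 474 [ 0.4608 -0.1712]
wide top 0.62 [269. 228.] 9644 [0.5199 0.0853]
wide side 0.85 [397. 157.] 392 [ 0.4535 -0.3569]
wide side 0.59 [271. 173.] 668 [ 0.716  -0.1801]
slim top 0.71 [400. 208.] 335 [ 0.57   -0.1993]
```

View pics/t4.png

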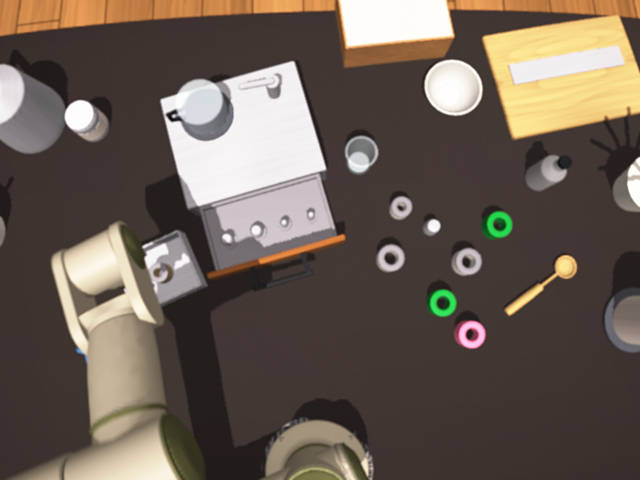

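The used slim is inside the caddy at (162,272). All four ports are free, at (228,238), (257,229), (285,222) and (311,214). Next is the wide cartridge at (390,258).

>>> move_arm(series="-48.9 -10.6 0 0 0.76;-48.9 -10.6 0 0 0.76;-48.9 -10.6 0 0 0.76;-48.9 -10.6 0 0 0.76;-48.9 -10.6 0 0 0.76;-48.9 -10.6 0 0 0.76;-48.9 -10.6 0 0 0.76;-48.9 -10.6 0 0 0.76")

```text
time_s: 11.5
position: [0.4598, -0.1741, 0.1403]
tool_rot: [[-0.248, 0.969, 0.001], [0.969, 0.248, -0.0], [-0.0, 0.0, -1.0]]
ft_force: [0.2, 0.6, 1.4]
grip_width: 0.0749
gripper_force: 0.0
```

```bash
cat >> h.py <<'E'
def fit(n,r,cam,z0=0):
    i=optics.get_image(cam)
    for m in spotter.cut_out(n,cam):
      px=np.argwhere(m["pixels"]); 
      if len(px)<20: continue
      u=px.mean(0)[::-1]; col=i["pixels"][m["pixels"]].mean(0)
      if np.ptp(col)<40: print(n,cam,round(m["score"],2),u.round(),px.min(0)[::-1],px.max(0)[::-1],cyl_fit(i,m["pixels"],ray(i,u,.03),r,z0,z0+.05).round(4))
    print([(np.round(r["point"],3).tolist(),round(r["score"],2)) for r in spotter.mark_of(n,cam)])
E
python3 - <<'E'
from h import *
fit("wide",.028,"wrist"); fit("wide",.028,"top"); go(.4605,-.172,.038,14.4)
E
```

```text
wide wrist 0.91 [247. 412.] [211 389] [288 439] [ 0.4433 -0.3124]
wide wrist 0.86 [321. 236.] [272 181] [370 287] [ 0.4606 -0.1711]
[([0.448, -0.335, 0.025], 0.93), ([0.459, -0.172, 0.024], 0.82), ([0.364, -0.281, 0.023], 0.72)]
wide top 0.66 [387. 263.] [379 253] [397 270] [ 0.4524 -0.1651]
wide top 0.55 [471. 263.] [457 250] [480 274] [ 0.4447 -0.3468]
[([0.45, -0.338, 0.023], 0.88), ([0.367, -0.277, 0.025], 0.84), ([0.529, -0.411, 0.027], 0.84), ([0.288, -0.337, 0.026], 0.82), ([0.459, -0.166, 0.028], 0.45)]
row [-0.12  0.05 10.2 ] turn 0.0 nrows 1.6 alt yaw q1,q6 [-34. -49.] t 11.8 z [ 0.4598 -0.171   0.14  ]
```

>>> move_arm(series="0 0 6 0 0.76;0 0 11 0 0.76;0 0 12.6 0 0.76;0 0 12.6 0 0.76;0 0 12.6 0 -1;0 0 12.6 0 -1;0 0 12.6 0 -1;0 0 12.6 0 -1")

```text
time_s: 12.8
position: [0.4606, -0.1718, 0.0156]
tool_rot: [[-0.249, 0.969, 0.002], [0.969, 0.249, -0.001], [-0.002, 0.002, -1.0]]
ft_force: [0.2, 3.4, 5.6]
grip_width: 0.0543
gripper_force: 63.7
```

```bash
python3 - <<'E'
from h import *
s=observe();print(s["ft_force"]);p=port(.094); print(p); go(*p,.15,14.4)
E
```

```text
[0.24280386 3.35947834 5.58605864]
[0.51165354 0.17865988]
row [ 32.65  13.69 -13.47] turn 0.0 nrows 6.1 alt yaw q1,q6 [-34. -49.] t 12.8 z [ 0.4606 -0.1718  0.0156]
```

>>> move_arm(series="0 0 -5 0 -1;0 0 -10 0 -1;6 2.5 -12.5 0 -1;12 5 -12.5 0 -1;18 7.5 -12.5 0 -1;24 10 -12.5 0 -1;29.5 12.5 -12.5 0 -1;32.6 13.7 -12.5 0 -1")

```text
time_s: 13.8
position: [0.5115, 0.1806, 0.1401]
tool_rot: [[-0.25, 0.968, 0.002], [0.968, 0.25, 0.0], [-0.0, 0.002, -1.0]]
ft_force: [0.0, -0.8, -1.4]
grip_width: 0.0543
gripper_force: 64.3
```

>>> move_arm(series="0 0 0 0 -1;0 0 0 0 -1")

```text
time_s: 14.05
position: [0.5114, 0.1776, 0.1395]
tool_rot: [[-0.249, 0.969, 0.001], [0.969, 0.249, -0.0], [-0.0, 0.0, -1.0]]
ft_force: [0.9, -1.3, -0.9]
grip_width: 0.054
gripper_force: 64.3
```

```bash
python3 - <<'E'
from h import *
snap("wrist","w3.png"); s=observe();print(s["ft_force"],s["grip_width"]);p=port(.094); go(*p,.0365,14.4)
print([(np.round(r["point"],3).tolist(),round(r["score"],2)) for n in("port_wide","port_slim","wide") for r in spotter.mark_of(n,"wrist")])
E
```

```text
[-0.17455552 -0.02845917 -1.37725695] 0.05480169709521716
row [ 0.15  0.05 10.3 ] turn -0.1 nrows 1.6 alt yaw q1,q6 [ 7. -8.] t 14.1 z [0.5115 0.1771 0.1395]
[([0.514, 0.18, 0.02], 0.7), ([0.526, 0.118, 0.022], 0.57), ([0.511, 0.177, 0.148], 0.65)]
```

View pics/w3.png

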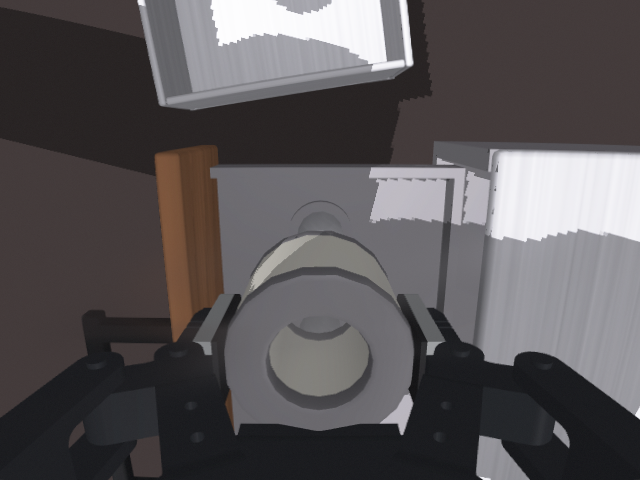

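The cartridge hangs at (320,355), in line with the port at (320,215), so I lower it.

>>> move_arm(series="0.1 0 4 0 -1;0.1 0 7 0 -1;0.1 0 8 0 -1;0.1 0 8.8 0 -1;0.1 0 9.5 0 -1;0.1 0 10.2 0 -1;0.1 0 10.5 0 -1;0.1 0 10.7 0 -1")

```text
time_s: 15.25
position: [0.5169, 0.18, 0.0392]
tool_rot: [[-0.248, 0.968, 0.017], [0.969, 0.248, 0.003], [-0.002, 0.017, -1.0]]
ft_force: [-2.6, 2.1, 64.5]
grip_width: 0.0543
gripper_force: 70.6
```

>>> move_arm(series="0 0 -0.6 0 -1;0 0 -0.6 0 -1;0 0 -0.6 0 0.7;0 0 -0.6 0 0.76;0 0 -4 0 0.76;0 0 -10 0 0.76;-1 0 -10 0 0.76;-1 0 -10 0 0.76")

```text
time_s: 16.25
position: [0.5134, 0.1686, 0.1311]
tool_rot: [[-0.248, 0.969, -0.002], [0.969, 0.248, -0.0], [0.0, -0.002, -1.0]]
ft_force: [0.4, 0.6, -0.0]
grip_width: 0.0752
gripper_force: 0.0
```

```bash
python3 - <<'E'
from h import *
im=snap("wrist","w4.png"); s=observe();print(s["ft_force"],s["position"],port(.094))
for z in(.072,.076,.08,.1): print(z,proj(im,[[*port(.094),z]]))
fit("wide",.028,"wrist",.022)
E
```

```text
[ 0.60752105 -0.91818381 -0.6780715 ] [0.51316616 0.16882116 0.13060606] [0.51165354 0.17865988]
0.072 [[320.24478421 243.90816367]]
0.076 [[320.25692636 246.14166945]]
0.08 [[320.26952428 248.46042163]]
0.1 [[320.34033228 261.52010224]]
wide wrist 0.64 [323. 239.] [266 176] [380 298] [0.5126 0.1791]
[]
```

View pics/w4.png

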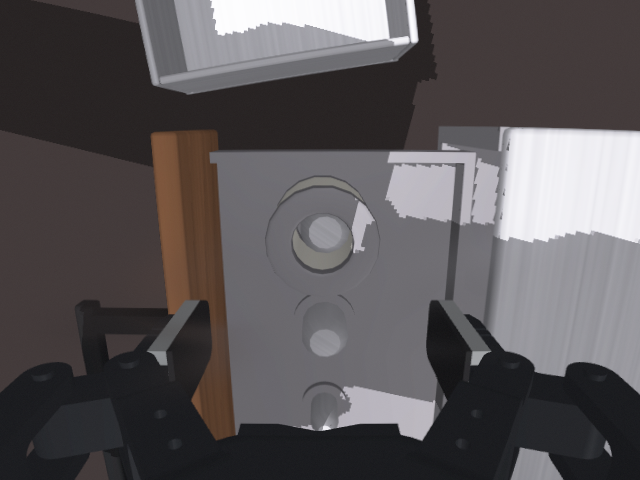

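The wide cartridge now stands over port wide_a: its ring is at (323,240) and the port top shows in its bore at (326,233). I check its seating height from the apparent ring size, using the used cartridge seen before as the scale reference.

```bash
python3 - <<'E'
from h import *
im=optics.get_image("wrist"); p=port(.094)
g=cv2.cvtColor(im["pixels"],cv2.COLOR_BGR2GRAY)
print(g[242,255:395].tolist())
a=np.linspace(0,2*np.pi,72)
for z in(.070,.073,.076,.080,.084):
  for r in(.028,.0155):
    q=proj(im,[[p[0]+r*np.cos(t),p[1]+r*np.sin(t),z] for t in a]); print(z,r,np.ptp(q[:,0]).round(1),q[:,0].min().round(1),q[:,1].min().round(1),q[:,1].max().round(1))
E
```

```text
[108, 107, 107, 107, 107, 107, 106, 107, 107, 107, 90, 96, 100, 103, 106, 106, 106, 106, 106, 106, 107, 107, 107, 107, 107, 107, 107, 107, 107, 109, 108, 108, 107, 109, 110, 113, 95, 79, 129, 132, 131, 130, 129, 127, 126, 124, 125, 123, 86, 90, 94, 95, 97, 101, 103, 107, 128, 146, 149, 150, 150, 151, 151, 152, 151, 150, 148, 151, 152, 154, 154, 154, 152, 152, 151, 151, 150, 151, 153, 153, 150, 148, 148, 148, 142, 135, 130, 127, 125, 122, 119, 117, 115, 114, 113, 113, 112, 100, 100, 149, 187, 189, 187, 187, 188, 188, 188, 130, 109, 107, 109, 108, 108, 108, 110, 110, 110, 109, 109, 111, 110, 109, 110, 108, 108, 100, 110, 109, 110, 109, 110, 111, 110, 110, 109, 110, 110, 109, 109, 109]
0.07 0.028 112.5 264.0 188.2 296.6
0.07 0.0155 62.3 289.1 213.7 273.7
0.073 0.028 114.1 263.3 189.1 298.9
0.073 0.0155 63.2 288.7 215.0 275.7
0.076 0.028 115.7 262.5 190.0 301.2
0.076 0.0155 64.1 288.3 216.2 277.8
0.08 0.028 117.9 261.4 191.3 304.5
0.08 0.0155 65.3 287.7 218.0 280.7
0.084 0.028 120.2 260.2 192.7 307.8
0.084 0.0155 66.6 287.0 219.9 283.6
```

The ring is 115 px across, which puts its top at 73 mm: seated. Next is the second wide cartridge.

>>> move_arm(series="-47.5 -18.9 -1 0 0.76;-47.5 -18.9 -1 0 0.76;-47.5 -18.9 -1 0 0.76;-47.5 -18.9 -1 0 0.76;-47.5 -18.9 -1 0 0.76;-47.5 -18.9 -1 0 0.76;-47.5 -18.9 -1 0 0.76;-47.5 -18.9 -1 0 0.76")

```text
time_s: 17.5
position: [0.4497, -0.3285, 0.1414]
tool_rot: [[-0.248, 0.969, -0.0], [0.969, 0.248, 0.001], [0.001, -0.0, -1.0]]
ft_force: [0.5, 0.0, 0.4]
grip_width: 0.0751
gripper_force: 0.0
```

>>> move_arm(series="0 0 0 0 0.76;0 0 0 0 0.76")

```text
time_s: 17.75
position: [0.4501, -0.3261, 0.1412]
tool_rot: [[-0.248, 0.969, -0.001], [0.969, 0.248, 0.001], [0.002, -0.001, -1.0]]
ft_force: [0.7, 0.0, -0.3]
grip_width: 0.0753
gripper_force: 0.0
```

```bash
python3 - <<'E'
from h import *
fit("wide",.028,"wrist"); fit("slim",.022,"top"); go(.448,-.338,.014,14.4)
E
```

```text
wide wrist 0.56 [309. 258.] [261 202] [357 310] [ 0.4474 -0.3386]
[([0.448, -0.337, 0.025], 0.88), ([0.288, -0.338, 0.023], 0.85), ([0.526, -0.414, 0.022], 0.79), ([0.362, -0.282, 0.023], 0.71)]
slim top 0.87 [400. 207.] [389 196] [411 219] [ 0.571 -0.199]
[([0.567, -0.199, 0.024], 0.67), ([0.526, -0.266, 0.001], 0.15)]
row [-1.11 -0.56 12.8 ] turn 0.1 nrows 2.1 alt yaw q1,q6 [-48. -63.] t 18.05 z [ 0.4506 -0.3258  0.142 ]
```

>>> move_arm(series="-1.2 -0.5 5 0 0.76;-1.2 -0.5 10 0 0.76;-1.2 -0.5 12.8 0 0.76;-1.2 -0.5 12.8 0 0.76;-1.2 -0.5 12.8 0 -1;-1.2 -0.5 12.8 0 -1;-1.2 -0.5 12.8 0 -1;-1.2 -0.5 12.8 0 -1")

```text
time_s: 19.05
position: [0.4492, -0.3402, 0.0158]
tool_rot: [[-0.249, 0.969, 0.003], [0.969, 0.249, -0.003], [-0.003, 0.002, -1.0]]
ft_force: [0.6, 1.4, 7.9]
grip_width: 0.0555
gripper_force: 64.0
```

```bash
python3 - <<'E'
from h import *
s=observe();print(s["ft_force"]);p=port(.028); print(p); go(*p,.14,14.4)
E
```

```text
[0.55132433 1.44176589 7.89800552]
[0.52806774 0.11473228]
row [ 42.06  18.97 -12.53] turn -0.0 nrows 7.6 alt yaw q1,q6 [-49. -64.] t 19.05 z [ 0.4492 -0.3402  0.0158]
```

>>> move_arm(series="0 0 -6 0 -1;0 0 -12.5 0 -1;42.1 19 -12.5 0 -1;42.1 19 -12.5 0 -1;42.1 19 -12.5 0 -1;42.1 19 -12.5 0 -1;42.1 19 -12.5 0 -1;42.1 19 -12.5 0 -1")

```text
time_s: 20.05
position: [0.5131, 0.0319, 0.1393]
tool_rot: [[-0.248, 0.969, 0.002], [0.969, 0.248, -0.0], [-0.001, 0.002, -1.0]]
ft_force: [0.7, 0.1, -1.0]
grip_width: 0.0551
gripper_force: 64.6
```

```bash
python3 - <<'E'
from h import *
s=observe();print(s["ft_force"],s["grip_width"]);p=port(.028); go(*p,.14,14.4)
E
```

```text
[ 0.69898088  0.09569511 -1.03239351] 0.055132587959396705
row [ 7.65  3.51 -0.07] turn -0.0 nrows 1.3 alt yaw q1,q6 [-10. -24.] t 20.05 z [0.5131 0.0319 0.1393]
```

>>> move_arm(series="7.6 3.5 0 0 -1;7.6 3.5 0 0 -1;7.6 3.5 0 0 -1;7.6 3.5 0 0 -1")

```text
time_s: 20.55
position: [0.5278, 0.1115, 0.1387]
tool_rot: [[-0.248, 0.969, 0.0], [0.969, 0.248, -0.0], [-0.0, 0.0, -1.0]]
ft_force: [-0.0, -0.4, -1.7]
grip_width: 0.0547
gripper_force: 64.6
```

```bash
python3 - <<'E'
from h import *
s=observe();p=port(.028); go(*p,.0365,14.4)
E
```

```text
row [ 0.31  0.1  10.22] turn -0.0 nrows 1.6 alt yaw q1,q6 [ -1. -15.] t 20.55 z [0.5278 0.1115 0.1387]
```

>>> move_arm(series="0.2 0.1 3 0 -1;0.2 0.1 6 0 -1;0.2 0.1 7.5 0 -1;0.2 0.1 8.3 0 -1;0.2 0.1 9.1 0 -1;0.2 0.1 9.9 0 -1;0.2 0.1 10.3 0 -1;0.2 0.1 10.5 0 -1")

```text
time_s: 21.55
position: [0.5329, 0.1152, 0.0394]
tool_rot: [[-0.248, 0.969, 0.014], [0.969, 0.248, 0.001], [-0.002, 0.014, -1.0]]
ft_force: [-3.3, 5.7, 59.1]
grip_width: 0.0548
gripper_force: 69.9
```

>>> move_arm(series="0 0 -0.6 0 -1;0 0 -0.6 0 -1;0 0 -0.6 0 0.7;0 0 -0.6 0 0.76;0 0 -4 0 0.76;0 0 -10 0 0.76;-1 0 -10 0 0.6;-1 0 -10 0 0.6")

```text
time_s: 22.55
position: [0.5305, 0.1042, 0.1325]
tool_rot: [[-0.248, 0.969, -0.001], [0.969, 0.248, -0.0], [0.0, -0.001, -1.0]]
ft_force: [-0.5, -0.9, -0.1]
grip_width: 0.0684
gripper_force: 0.0
```

```bash
python3 - <<'E'
from h import *
im=snap("wrist","w5.png"); p=port(.028)
fit("wide",.028,"wrist",.022)
a=np.linspace(0,2*np.pi,72)
for z in(.070,.076,.084):
    q=proj(im,[[p[0]+.028*np.cos(t),p[1]+.028*np.sin(t),z] for t in a]); print(z,np.ptp(q[:,0]).round(1),q[:,0].min().round(1),q[:,1].min().round(1),q[:,1].max().round(1))
fit("slim",.022,"top"); go(.57,-.199,.13,14.4)
E
```

```text
wide wrist 0.97 [321. 100.] [261  40] [382 163] [0.5123 0.1794]
wide wrist 0.86 [321. 237.] [265 175] [378 294] [0.5288 0.1153]
wide wrist 0.65 [394. 204.] [54  0] [639 479] [0.5504 0.1267]
[]
0.07 111.8 263.3 185.1 293.0
0.076 114.9 261.8 186.8 297.5
0.084 119.4 259.6 189.3 304.0
slim top 0.91 [400. 208.] [388 197] [411 219] [ 0.5702 -0.1989]
[([0.568, -0.199, 0.026], 0.74), ([0.545, 0.056, 0.026], 0.45)]
row [-30.41  -3.74   0.27] turn -0.0 nrows 4.9 alt yaw q1,q6 [ -1. -16.] t 22.9 z [0.5306 0.1048 0.1327]
```

View pics/w5.png

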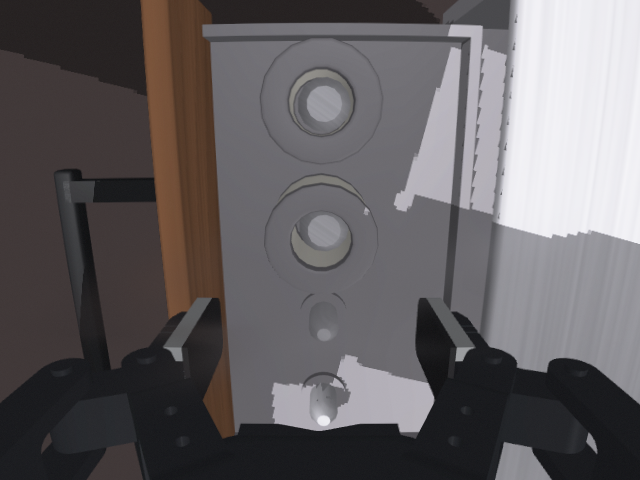

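Both wide cartridges are home, at (321,100) and (321,237), each about 114 px across. The slim one is next.

>>> move_arm(series="-30.4 -3.7 0 0 0.41;-30.4 -3.7 0 0 0.41;-30.4 -3.7 0 0 0.41;-30.4 -3.7 0 0 0.41;-30.4 -3.7 0 0 0.41;-30.4 -3.7 0 0 0.41;-30.4 -3.7 0 0 0.41")

```text
time_s: 23.78
position: [0.5703, -0.1984, 0.133]
tool_rot: [[-0.248, 0.969, -0.001], [0.969, 0.248, 0.001], [0.001, -0.001, -1.0]]
ft_force: [0.1, 0.1, 0.5]
grip_width: 0.06
gripper_force: 0.0
```

```bash
python3 - <<'E'
from h import *
fit("slim",.022,"wrist"); go(.57,-.199,.014,14.4)
E
```

```text
slim wrist 0.63 [319. 243.] [279 197] [358 287] [ 0.5703 -0.1984]
[([0.57, -0.204, 0.028], 0.72)]
row [-0.13 -0.09 11.95] turn 0.1 nrows 1.9 alt yaw q1,q6 [-30. -45.] t 23.925 z [ 0.5706 -0.1975  0.1335]
```

>>> move_arm(series="-0.1 0 6 0 0.41;-0.1 0 10.5 0 0.41;-0.1 0 11.9 0 0.41;-0.1 0 11.9 0 0.41;-0.1 0 11.9 0 -1;-0.1 0 11.9 0 -1;-0.1 0 11.9 0 -1;-0.1 0 11.9 0 -1")

```text
time_s: 24.92
position: [0.572, -0.2004, 0.0167]
tool_rot: [[-0.249, 0.969, 0.004], [0.969, 0.249, -0.002], [-0.003, 0.003, -1.0]]
ft_force: [0.7, 0.9, 7.3]
grip_width: 0.0426
gripper_force: 61.4
```

```bash
python3 - <<'E'
from h import *
p=port(-.034); print(p); go(*p,.14,14.4)
E
```

```text
[0.54348714 0.05467908]
row [ 25.38   3.62 -12.39] turn -0.0 nrows 4.6 alt yaw q1,q6 [-30. -45.] t 24.925 z [ 0.572  -0.2004  0.0167]
```

>>> move_arm(series="0 0 -6 0 -1;0 0 -12.3 0 -1;25.4 3.6 -12.3 0 -1;25.4 3.6 -12.3 0 -1;25.4 3.6 -12.3 0 -1;25.4 3.6 -12.3 0 -1;25.4 3.6 -12.3 0 -1;25.4 3.6 -12.3 0 -1")

```text
time_s: 25.92
position: [0.5428, 0.055, 0.1381]
tool_rot: [[-0.249, 0.968, 0.001], [0.968, 0.249, -0.0], [-0.001, 0.001, -1.0]]
ft_force: [0.5, -0.2, -0.4]
grip_width: 0.0424
gripper_force: 61.4
```

```bash
python3 - <<'E'
from h import *
s=observe();print(s["ft_force"],s["grip_width"]);p=port(-.034); go(*p,.0375,14.4)
E
```

```text
[ 0.544147   -0.21559664 -0.43977371] 0.04237334297232254
row [-0.04  0.04 10.06] turn 0.0 nrows 1.6 alt yaw q1,q6 [ -7. -21.] t 25.925 z [0.5428 0.055  0.1381]
```

>>> move_arm(series="0.1 0 0 0 -1;0.1 0 4 0 -1;0.1 0 7 0 -1;0.1 0 8 0 -1;0.1 0 8.8 0 -1;0.1 0 9.6 0 -1;0.1 0 10.2 0 -1;0.1 0 10.4 0 -1")

```text
time_s: 26.92
position: [0.5474, 0.056, 0.0403]
tool_rot: [[-0.248, 0.969, 0.016], [0.969, 0.248, -0.001], [-0.005, 0.015, -1.0]]
ft_force: [-2.4, 3.1, 63.6]
grip_width: 0.0422
gripper_force: 68.1
```

Depth and force match the two wide ones. I release and look.

>>> move_arm(series="0 0 -0.6 0 -1;0 0 -0.6 0 -1;0 0 -0.6 0 0.35;0 0 -0.6 0 0.41;0 0 -4 0 0.41;0 0 -10 0 0.41;-1 0 -10 0 0.41;-1 0 -10 0 0.41")

```text
time_s: 27.92
position: [0.5444, 0.046, 0.1328]
tool_rot: [[-0.248, 0.969, -0.001], [0.969, 0.248, 0.0], [0.001, -0.001, -1.0]]
ft_force: [-0.1, 0.5, 0.0]
grip_width: 0.0602
gripper_force: 0.0
```

```bash
python3 - <<'E'
from h import *
im=snap("wrist","w6.png"); p=port(-.034)
fit("slim",.022,"wrist",.022); fit("wide",.028,"wrist",.022)
a=np.linspace(0,2*np.pi,72)
for z in(.070,.076,.084):
    q=proj(im,[[p[0]+.022*np.cos(t),p[1]+.022*np.sin(t),z] for t in a]); print(z,np.ptp(q[:,0]).round(1),q[:,0].min().round(1),q[:,1].min().round(1),q[:,1].max().round(1))
h=UX*(.4196)+UY*(-.0482); go(*h,.14,14.4)
E
```

```text
slim wrist 0.59 [322. 237.] [278 185] [367 285] [0.5434 0.0567]
[([0.544, 0.054, 0.052], 0.79)]
wide wrist 0.93 [320. 115.] [260  52] [381 177] [0.5273 0.1153]
wide wrist 0.78 [320.  20.] [268   0] [373  49] [0.5165 0.1565]
[]
0.07 87.5 277.3 201.8 286.0
0.076 90.0 276.1 204.0 290.4
0.084 93.4 274.4 207.1 296.6
row [  4.22 -11.95  -0.71] turn -0.0 nrows 2.0 alt yaw q1,q6 [ -8. -22.] t 28.275 z [0.5446 0.0465 0.1328]
```

View pics/w6.png

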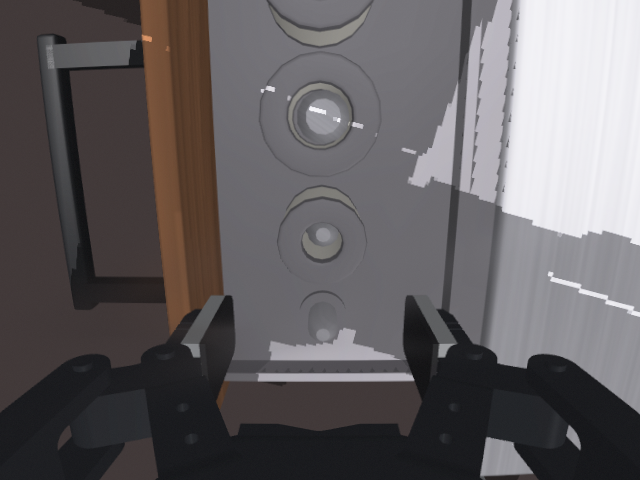

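The slim cartridge is home on slim_a at (322,241), 89 px across. All three new ones are on ports, so I regrip the handle and shut the tray.

>>> move_arm(series="4.2 -6 -1 0 -0.06;4.2 -12 -1 0 -0.06;4.2 -12 -1 0 -0.06;4.2 -12 -1 0 -0.06")

```text
time_s: 28.78
position: [0.4187, 0.0571, 0.1437]
tool_rot: [[-0.248, 0.969, 0.001], [0.969, 0.248, -0.0], [-0.0, 0.001, -1.0]]
ft_force: [0.7, -1.1, -0.0]
grip_width: 0.0401
gripper_force: 0.0
```

```bash
python3 - <<'E'
from h import *
for c in("wrist","top"):
  optics.get_image(c)
  print([(np.round(r["point"],3).tolist(),round(r["score"],2),(np.array(r["point"][:2])@UX).round(4)) for r in spotter.mark_of("handle",c)])
h=UX*(.4196)+UY*(-.0482); go(*h,.0645,14.4)
E
```

```text
[([0.418, 0.056, 0.083], 0.91, np.float64(0.4193))]
[([0.61, 0.107, 0.001], 0.56, np.float64(0.6175))]
row [ 0.08 -0.07  7.88] turn -0.0 nrows 1.3 alt yaw q1,q6 [ -8. -23.] t 28.975 z [0.4193 0.0571 0.1433]
```

>>> move_arm(series="0 0 4 0 -0.06;0 0 7.9 0 -0.06;0 0 7.9 0 -0.06;0 0 7.9 0 -1;0 0 7.9 0 -1;0 0 7.9 0 -1")

```text
time_s: 29.72
position: [0.4192, 0.0571, 0.0658]
tool_rot: [[-0.249, 0.969, 0.003], [0.969, 0.249, -0.0], [-0.001, 0.003, -1.0]]
ft_force: [0.7, -0.4, 7.1]
grip_width: 0.0088
gripper_force: 59.4
```

>>> move_arm(series="0 1.5 0 0 -1;0 3.5 0 0 -1;0 5.5 0 0 -1;0 7.5 0 0 -1;0 9.5 0 0 -1;0 11.5 0 0 -1;0 13 0 0 -1;0 14 0 0 -1")

```text
time_s: 30.72
position: [0.5547, 0.092, 0.0658]
tool_rot: [[-0.249, 0.969, 0.002], [0.969, 0.249, -0.0], [-0.001, 0.002, -1.0]]
ft_force: [-1.5, -1.9, 6.2]
grip_width: 0.0085
gripper_force: 59.5
```

>>> move_arm(series="0 0.5 0 0 -1;0 1 0 0 -1;0 1.3 0 0 -1;0 1.4 0 0 -1;0 1.4 0 0 -1")

```text
time_s: 31.35
position: [0.5639, 0.0944, 0.0657]
tool_rot: [[-0.249, 0.968, -0.008], [0.968, 0.249, -0.003], [-0.001, -0.008, -1.0]]
ft_force: [-19.3, -8.2, 18.1]
grip_width: 0.0085
gripper_force: 61.0
```

```bash
python3 - <<'E'
from h import *
s=observe();print(s["position"],s["position"][:2]@UX-.5695,s["grip_width"],s["ft_force"])
E
```

```text
[0.56387322 0.09435598 0.06573682] 0.00013393592299293378 0.008537622688252939 [-19.28136308  -8.17692551  18.12941287]
```

The tray is at its shut stop with a push force of about 20 N. I release and withdraw.

>>> move_arm(series="0 -0.1 0 0 -1;0 -0.1 0 0 -0.06;0 -0.1 0 0 -0.06;0 -0.1 -4 0 -0.06;0 -0.1 -9 0 -0.06;0 -6 -12 0 -0.06;0 -12 -14 0 -0.06;0 -16 -14 0 -0.06")

```text
time_s: 32.35
position: [0.411, 0.0555, 0.2058]
tool_rot: [[-0.249, 0.969, 0.003], [0.969, 0.249, -0.0], [-0.001, 0.003, -1.0]]
ft_force: [0.5, -0.4, 0.2]
grip_width: 0.04
gripper_force: 0.0
```

```bash
python3 - <<'E'
from h import *
snap("side","s9.png"); optics.get_image("top"); optics.get_image("wrist"); s=observe();print(s["position"],s["ft_force"])
for c in("side","top","wrist"):
  for n in("handle","used_slim","wide","slim"): print(c,n,[(np.round(r["point"],3).tolist(),round(r["score"],2)) for r in spotter.mark_of(n,c)])
E
```

```text
[0.41145052 0.05558302 0.20516618] [ 0.3533368   0.27957044 -0.09419236]
side handle [([0.562, 0.094, 0.079], 0.71)]
side used_slim [([0.445, 0.329, 0.033], 0.7), ([0.566, 0.1, 0.082], 0.33)]
side wide [([0.361, -0.283, 0.022], 0.6)]
side slim []
top handle [([0.563, 0.092, 0.082], 0.9)]
top used_slim [([0.444, 0.326, 0.026], 0.73)]
top wide [([0.364, -0.277, 0.024], 0.72), ([0.291, -0.342, 0.026], 0.69)]
top slim []
wrist handle [([0.563, 0.095, 0.085], 0.95)]
wrist used_slim []
wrist wide []
wrist slim []
```

View pics/s9.png

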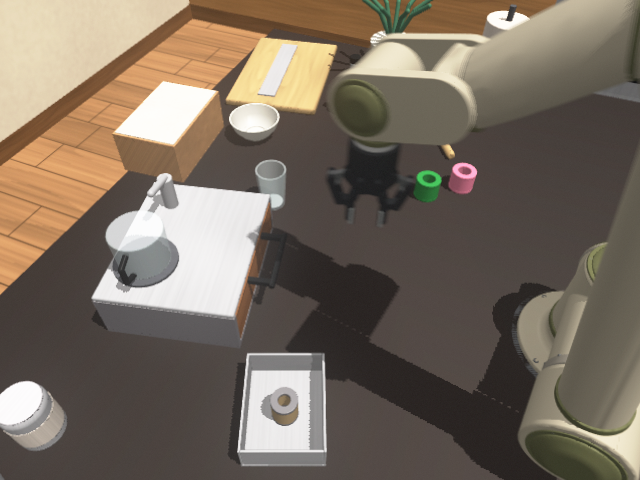

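The side view shows the tray shut (panel at (255,265)), the used cartridge in the caddy at (285,405), the tumbler upright at (271,185) and the gripper clear of everything.

```bash
python3 -c "
from h import *
print(order.close_job())"
```

```text
the job is handed in; nothing more can be done
None
```

The job is handed in, with no verdict returned: the one used slim cartridge is in the caddy, two wide and one slim new cartridges measured fully home on their ports, and the tray is shut, with the tumbler upright and the shaker not touched, though the arm hid it in the last picture.

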